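# Lock a dispersing tube into the tube drive and hold it

## Task

Run the sample on the tube drive: pull the snapped-down splash cover straight up off its socket and stand it skirt-down on the free worktop. Then set the tube with the two-pin bayonet adapter into the socket, adapter down and pins in the slots, push it down against the spring, twist it a quarter turn clockwise (seen from above) as far as it goes, and hold it there: the drive runs only while the tube is held at the stop and springs back when let go, so finish with the tube still gripped, upright and turned home. Leave the plain tube, the beaker and the timer where they are.

Things in the scene. Friction and masses are not known exactly. Their poses are not given: they have to be found in the camera images.
- tube_drive: tube drive, fixed: white housing 160 mm front to back, 116 wide, 50 high, sloping control panel in front, round steel bayonet socket on top. Origin: on the socket's axis at worktop height; x to the drive's back (panel towards -x), y left, z up. Housing from x = -95 to +66 mm.
- socket (a point): centre of the socket's mouth, at rim height (73.5 mm above the worktop), axes as the drive's. Socket: 64 mm outside, bore 44 mm, floor 52 mm above the worktop. Two slots 11.5 mm wide pass through the 6 mm thick rim at +x and -x; below the rim the pins turn in a channel, clockwise from above only, 90 deg from slots to stop
- plunger (a joint): spring plunger in the middle of the socket, m: 0 up (top 61.5 mm above the worktop), grows as pressed, 0.0095 when the adapter stands on the socket floor. 3 N to start, 0.5 N more per mm. The tube can turn only when it is pressed 6 mm or more (8 is good); once turned, it lifts the pins against the underside of the rim at about 0.006
- interlock (a joint): sprung interlock ring in the socket that the pins push round, rad: 0 at rest, grows clockwise, 1.53 at the stop (pins a quarter turn from the slots). The first 3 deg of the twist are play. It resists with 0.03 N m at first, 0.11 N m at the stop, and turns the tube back when let go
- cover_knob (a point): half-way up the fluted knob of the grey splash cover, on its axis: grip here. Knob 26 mm in diameter, 28 high; this point is 14 mm above the cap's top plate and 33.5 mm above its skirt's lower edge. At the start the cover is snapped over the socket by two sprung balls: a straight pull up of about 6 N frees it within 5 mm; clear of the socket after 16 mm
- splash_cover: the splash cover: round cap 75 mm in diameter, 19.5 mm high, with the knob on top. Origin: centre of the skirt's lower edge, z up; 58 mm above the worktop at the start. The worktop left of the keyboard, round x = 0.43, y = 0.0 in the world frame, is free to stand it on
- tube_mid (a point): the tube to load: clear 50 ml tube cap-down in a grey bayonet adapter, 122 mm tall, 0.1 kg. Point on its axis 61 mm above the bottom, z to the tip. Tube 28 mm in diameter from 29 to 105 mm up, then a cone: grip it about 75 mm up, from any side. Two steel pins stick out of the adapter along this point's +x and -x, alike
- tube_foot (a point): centre of the adapter's underside, axes as tube_mid. Adapter 41 mm in diameter, 26 high, foot chamfered 3 mm; pins 8 mm thick, ends 26.5 mm from the axis, 8 mm above the underside. Height over the worktop: 61.5 mm standing on the unpressed plunger with pins in the slots, 55.5 locked, 52 on the socket floor
- dispersing_tube: the same tube with its adapter; origin and axes as tube_foot
- plain_tube: bystander: 50 ml tube standing on its cap, no adapter, 35 mm in diameter, 114 mm tall; origin at its underside. Leave alone
- beaker: bystander: 50 ml glass beaker, 46 mm in diameter, 56 mm high; origin at its underside. Leave alone
- lab_timer: bystander: lab timer lying on its back, 62 x 66 x 19 mm; origin at its underside. Leave alone
Things that resemble listed ones, but are neither listed nor needed, are in the scene too. What is shaped like the dispersing_tube but yellow is not meant.

How it is judged:
On the way, in this order (a step that is already met when the one before it is completed fails the run):
1. the splash cover stands on the worktop, let go (height (world z) of splash_cover below 0.006 m and angle between splash_cover's own z axis and vertical below 0.1 rad and horizontal distance between splash_cover and tube_drive above 0.09 m and contact force between the fingers and splash_cover below 0.1 N), for 0.2 s.
2. the adapter is in the socket, pins through the slots, pushed down against the spring, not yet turned (value of joint plunger above 0.0055 m and value of joint interlock below 0.4 rad and horizontal distance between tube_foot and socket below 0.004 m and z of tube_foot in the frame of tube_drive below 0.0575 m), for 0.1 s.
At the end, for the whole second after the job is handed in: Tube still gripped (over 2 N), adapter in the socket: axis within 4 mm, underside below 57.5 mm, plunger pressed over 4.5 mm, upright within 0.1 rad, interlock ring at 1.35 rad or more of 1.53; cover at rest skirt-down on the worktop, over 90 mm from the socket's axis (value of joint interlock above 1.35 rad and value of joint plunger above 0.0045 m and horizontal distance between tube_foot and socket below 0.004 m and z of tube_foot in the frame of tube_drive below 0.0575 m and angle between each of tube_mid, splash_cover's own z axis and vertical below 0.1 rad and contact force between the fingers and dispersing_tube above 2 N and height (world z) of splash_cover below 0.006 m and horizontal distance between splash_cover and tube_drive above 0.09 m and linear speed of splash_cover below 0.02 m/s); the arm keeps its last pose, push and grip.
It fails at once if the plain tube, the beaker or the timer is shifted by more than 30 mm (distance of any of plain_tube, beaker, lab_timer from where it was at the start of the episode above 0.03 m).
It also fails if it takes over 58 s, if anything falls off the work surface, if the arm or the gripper's body presses on something with over 40 N, if the wrist force passes 120 N, or if a joint passes its speed limit or range.

## Robot

A 6-joint arm with a two-finger parallel gripper is mounted at the origin on a cart in front of the work surface, level with it; the furniture and walls round the work are solid. World frame = base frame: x ahead of the robot, y to its left, z up, the work surface at z = 0. Lengths are in m, angles in rad, forces in N, time in s.
With the tool pointing down it reaches from about 0.25 to 0.775 m from the base axis. Payload 4 kg.
Tool frame: the origin (TCP) lies at the very end of the fingers, on their centre line; the grasp point (between the pads) lies 19 mm behind it (robot.grip_point_offset is the distance from the TCP to the grasp point, in m); z points along the fingers, y is the line along which they close (so a half turn about z gives the same grasp; the last joint's range is limited). The gripper opens to 85 mm and grips with 20 to 120 N. Pads are 22 mm wide; open, the fingers measure 114 mm over their backs; the gripper's body (76 mm by 85 mm) begins 54 mm behind the grasp point. The pads swing forward as they close: fully open they stand 13 mm farther back than shut.
Start: joints at [-1.301, 0.087, 1.371, -0, 1.684, -0.103], TCP at [0.2, -0.512, 0.231] pointing down, gripper open.
Joint ranges: [-3.1, 3.1], [-0.76, 2.03], [0.27, 2.55], [-1.08, 4.22], [0.17, 2.65], [-2.57, 2.57]. Speed limits (rad/s): [2.79, 2.79, 3.14, 3.14, 3.14, 3.14].

## Interface

Orientations are given as a unit quaternion [x, y, z, w].
In Python, from workcell import robot, vision gives the robot as it stands.
- The arm moves only by the tool servo_tool, never from a script. Its argument "steps" is text: rows parted by semicolons, each of 6 numbers parted by spaces: the shift along the tool's x, y, z scaled (see below), then the turn, a rotation vector about the tool's x, y, z scaled (see below). A call has 1 to 10 rows; each row shifts and turns the commanded pose from where the row before left it, along the tool's axes as they then stand; what a row does not reach is not made up. The controller multiplies each number of a shift by 0.02 m and each number of a turn by pi/4 rad. A row lasts 1/12 s, in which the tool goes at most 41.7 mm and 7.16 degrees, less where a joint would pass 70% of its speed; a pose out of reach is approached as far as the arm can. A call with a number of a shift or a turn outside -1 to 1 is refused whole. A call with a gripper value outside its range is refused whole. "gripper" is the opening, from 0 (shut) to 1 (fully open), set as the call begins (left out, the last holds). The fingers move at their own pace and stop on an object; "force" is the grip in N (left out, the last holds). Time passes only in rows, so rows that do not move let the fingers close. It gives the time, the measured TCP pose, the force, the opening and the grip force at its end, in the units of the state.
- robot.read_state(): the state, without advancing time (a new reading comes with each control period).
- vision.capture(name): name is "scene" or "side" or "wrist"; returns the picture (480x640x3 uint8, red, green, blue); there is no depth.
- vision.calibration(name): a dict with "fx", "fy", "cx", "cy" (pixels), "position" and "rotation" of the camera in the world. Camera axes: x right, y down, z forward; pixel columns grow to the right and rows downward; lengths in m; the calibration is good to about 2 mm. The wrist camera is an equidistant fisheye: a pixel r from the principal point sees the ray r / f radians off the axis. A picture is of the moment at which its call begins: read the wrist's pose just before it. calibration takes no time and is no camera call; for the wrist camera it gives the pose at the moment of the call.
- robot.sign_off(): hands the job in; it is judged then, once.
Trained networks look in the newest picture that a camera, given by its name, has taken for a name from the list of things; names that differ only in an ending like _2 or _b are one class to them, and where a whole thing is asked for, a point or a joint stands for the part that bears it (a point fixed in the world has none). Each returns a list of dicts, best first, with "score" (0 to 1); they miss things now and then, are a little off and sometimes report something else, mostly with a low value. They report only what shows in the picture. A call takes as long as a camera call. They do not tell look-alikes from the thing itself.
- vision.search_frame(camera, thing): "bbox" ([left, top, right, bottom] in pixels, round what is visible of it).
- vision.trace(camera, thing): "pixels" (480x640 bool, what is visible of it) and "bbox" ([left, top, right, bottom] in pixels, round what is visible of it).
- vision.pinpoint(camera, thing): "location" ([column, row] in pixels: a listed point, or the origin of a listed thing).
The state is a dict: "clock": time; "qpos": joint angles; "joint_velocities": joint speeds; "joint_efforts": joint torques, N m; "tool_pos": TCP position; "tool_rot": TCP orientation; "wrist_force": force on the tool from outside, world axes, zero at the start; "moment": the same for the moment, N m; "grip_width": opening from 0.0 (shut) to 1.0 (fully open); "finger_force": force on a finger pad.
Only numpy, scipy, OpenCV 4.12 (cv2) and the standard library are available. Lean on these libraries where they do the work, as an engineer would, in place of code of your own. Each camera call takes 0.05 s, during which the arm holds its last target. There are 200 camera calls.

## Working session

There is one attempt and no reset: what is moved stays moved. The work goes in short steps, Python scripts to look and compute and a tool call to move; the robot and the scene stay as the last step left them, time stands still between calls to the robot, and variables do not carry over. Pictures are saved under pics/ and viewed, at most 10 in all, crops included, and the job is handed in when it is done.

Besides the shell and the picture viewer there is one more tool, called after "Emit:" as name(argument=value, ...) on one line, values as JSON. servo_tool: Moves the arm, as the interface text tells. Shifts and turns lie within -1 to 1; 1 stands for 0.02 m of shift or pi/4 rad of turn. Its arguments: {"type":"object","properties":{"steps":{"type":"string"},"gripper":{"type":"number"},"force":{"type":"number"}},"required":["steps"]}

```bash
mkdir -p pics; ls
cat > h.py <<'E'
import numpy as np, cv2
from scipy.spatial.transform import Rotation as R
from workcell import robot, vision
def ray(cam,px,cal=None):
    c=cal or vision.calibration(cam)
    u=(px[0]-c["cx"])/c["fx"]; v=(px[1]-c["cy"])/c["fy"]
    if cam=="wrist":
        r=np.hypot(u,v); s=np.sin(r)/r if r>1e-9 else 1; d=np.array([u*s,v*s,np.cos(r)])
    else: d=np.array([u,v,1.])
    rot=np.array(c["rotation"]); 
    M=rot if rot.shape==(3,3) else R.from_quat(rot).as_matrix()
    return np.array(c["position"]),M@(d/np.linalg.norm(d))
def atz(cam,px,z,cal=None):
    o,d=ray(cam,px,cal); return o+d*(z-o[2])/d[2]
def tri(a,b):
    (o1,d1),(o2,d2)=a,b
    A=np.stack([d1,-d2],1); t=np.linalg.lstsq(A,o2-o1,rcond=None)[0]
    p,q=o1+d1*t[0],o2+d2*t[1]; return (p+q)/2,np.linalg.norm(p-q)
E
python3 - <<'E'
from h import *
ims={c:vision.capture(c) for c in("scene","side","wrist")}
for c,i in ims.items(): cv2.imwrite(f"pics/{c}0.png",i[:,:,::-1]); k=vision.calibration(c); print(c,k)
for t in("cover_knob","socket","tube_mid","tube_foot","tube_drive"):
    for c in("scene","side"): print(t,c,[(np.round(x["location"]),round(x["score"],2)) for x in vision.pinpoint(c,t)])
print(robot.read_state())
E
```

```text
pics
scene {'fx': 542.4468054824997, 'fy': 542.4468054824997, 'cx': 315.36739763079606, 'cy': 239.94235728838814, 'position': array([-0.46493079,  0.64241987,  1.23132678]), 'rotation': array([-0.39144007,  0.82787551, -0.36262884,  0.1729079 ])}
side {'fx': 515.8230934088107, 'fy': 515.8230934088107, 'cx': 314.91936485645687, 'cy': 233.1544374466497, 'position': array([-0.15607557, -1.13182277,  0.88773392]), 'rotation': array([ 0.84205484, -0.26688615,  0.13132151, -0.44996675])}
wrist {'fx': 371.64829954431775, 'fy': 371.64829954431775, 'cx': 321.80571835582487, 'cy': 238.10615733650832, 'position': array([ 0.26480997, -0.48856523,  0.37257943]), 'rotation': array([ 0.81775586, -0.55822626, -0.07991251,  0.11520759])}
cover_knob scene [(array([213., 269.]), 0.93), (array([214., 289.]), 0.69)]
cover_knob side []
socket scene [(array([212., 273.]), 0.73)]
socket side []
tube_mid scene [(array([391., 205.]), 0.66), (array([438., 209.]), 0.57)]
tube_mid side [(array([384., 358.]), 0.96), (array([356., 292.]), 0.72), (array([347., 265.]), 0.64), (array([388., 309.]), 0.59)]
tube_foot s
[... 300 characters left out ...]
.65, 'qpos': array([-1.30108224e+00,  8.71730662e-02,  1.37066167e+00, -3.74430960e-06,
        1.68362974e+00, -1.03132461e-01]), 'joint_velocities': array([-0.0012261 ,  0.0001917 , -0.00217769, -0.00227437, -0.00091533,
       -0.00079511]), 'joint_efforts': array([-6.96864731e-05, -3.51524448e+01, -3.13333297e+01, -1.85081180e-04,
        2.29975194e-04, -3.99025026e-06]), 'tool_pos': array([ 0.20033017, -0.51223816,  0.23137508]), 'tool_rot': array([9.82673486e-01, 1.85345126e-01, 3.47802890e-06, 6.40211236e-05]), 'wrist_force': array([-0.0681137 , -0.76021937,  0.06381889]), 'moment': array([-0.04151475,  0.03005935,  0.01631534]), 'finger_force': 0.0, 'grip_width': 1.0008264393049011}
```

View pics/scene0.png

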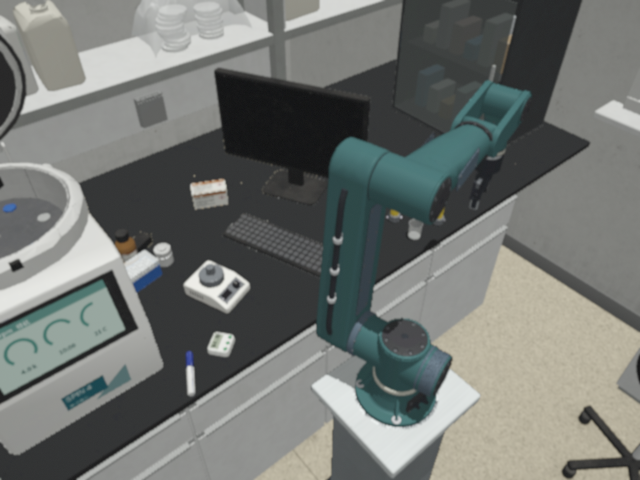

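View pics/side0.png

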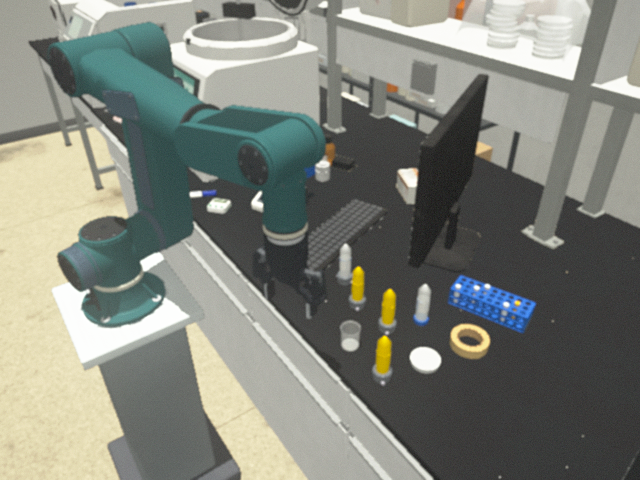

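View pics/wrist0.png

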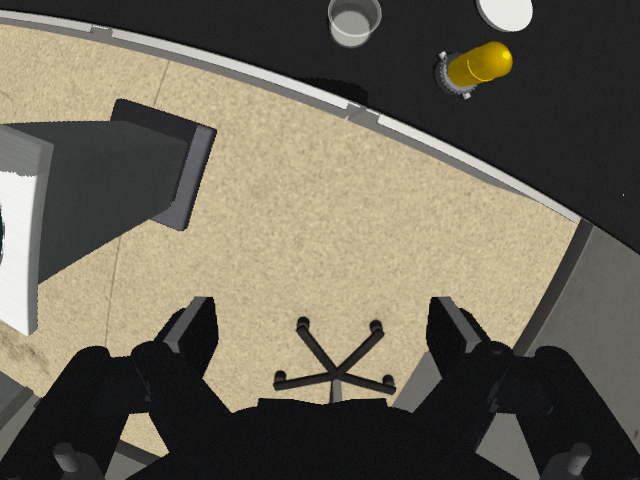

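The scene view shows the drive with its cover at (213,280), the panel facing lower right and the timer at (221,344). In the side view the target clear tube with the grey adapter is at (346,265), close to yellow decoys. The plain blue-capped tube is at (424,303) and the beaker at (350,335).

Run:
```python
from h import *
print("knob",atz("scene",[213,269],.0915))
print("drive",atz("scene",[214,292],0))
print("foot",atz("side",[347,282],0),"mid",atz("side",[347,265],.061))
print("cover",[(x["bbox"],x["score"]) for x in vision.search_frame("scene","splash_cover")])
for n,p in dict(y1=(357,306),y2=(386,328),y3=(381,376)).items(): print(n,atz("side",p,0)[:2])
for t in("tube_drive",):
    m=vision.trace("scene",t)
    for x in m[:1]:
        px=np.argwhere(x["pixels"])[:,::-1].astype(np.float32); hu=cv2.convexHull(px)[:,0]
        ap=cv2.approxPolyDP(hu,4,True)[:,0]; print(x["score"],x["bbox"],ap.tolist())
for p in((218,263),(249,286),(184,285)): print(p,atz("scene",p,.05)[:2])
img=cv2.imread("pics/scene0.png")[240:330,160:270]; a=cv2.resize(img,None,fx=5,fy=5,interpolation=cv2.INTER_CUBIC)
b=cv2.imread("pics/side0.png")[235:335,320:410]; b=cv2.resize(b,(405,450),interpolation=cv2.INTER_CUBIC)[:, :250]
cv2.imwrite("pics/crop1.png",np.hstack([a,b]))
```

```text
knob [0.58834088 0.17128997 0.0915    ]
drive [0.5869486  0.18244557 0.        ]
foot [ 5.11174856e-01 -2.86542701e-01  1.11022302e-16] mid [ 0.50771833 -0.28945755  0.061     ]
cover [([195.8, 261.6, 225.0, 287.5], 0.85)]
y1 [ 0.47367033 -0.37686944]
y2 [ 0.48153313 -0.47881252]
y3 [ 0.37619965 -0.58318496]
0.76 [183.4, 261.8, 247.7, 314.7] [[249.0, 288.0], [226.0, 312.0], [188.0, 294.0], [184.0, 285.0], [211.0, 261.0], [246.0, 280.0]]
(218, 263) [0.63910309 0.12869799]
(249, 286) [0.4990373 0.1090078]
(184, 285) [0.62433061 0.25497038]
```

View pics/crop1.png

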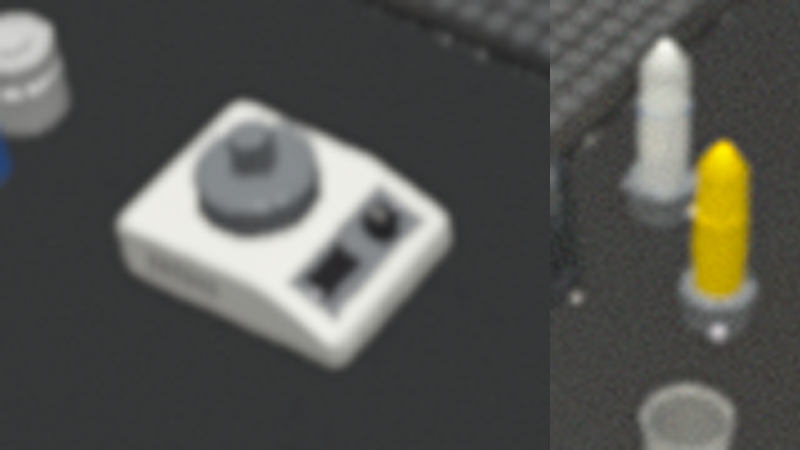

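The drive and its cover are clear, with the panel at lower right. The target tube stands just behind a yellow decoy, with its pin visible near side (346,282). I'll look from above with the wrist camera on the way.

Emit:
servo_tool(steps="1 -0.5 0 0 0 0;1 -0.5 0 0 0 0;1 -0.5 0 0 0 0;1 -0.5 0 0 0 0;1 -0.5 0 0 0 0;1 -0.5 0 0 0 0;1 -0.5 0 0 0 0;1 -0.5 0 0 0 0;1 -0.5 0 0 0 0;1 -0.5 0 0 0 0")

```text
clock: 1.58
tool_pos: [0.3508, -0.3454, 0.2315]
tool_rot: [0.983, 0.185, 0.0, 0.0]
wrist_force: [0.6, -0.1, 0.0]
grip_width: 0.999
finger_force: 0.0
```

Emit:
servo_tool(steps="0 0 0 0 0 0;0 0 0 0 0 0")

```text
clock: 1.75
tool_pos: [0.3506, -0.3457, 0.2315]
tool_rot: [0.982, 0.186, -0.0, 0.0]
wrist_force: [-0.5, -1.1, 0.1]
grip_width: 0.998
finger_force: 0.0
```

Run:
```python
from h import *
c=vision.calibration("wrist"); i=vision.capture("wrist"); cv2.imwrite("pics/wrist1.png",i[:,:,::-1])
for t,z in(("tube_mid",.061),("tube_foot",0),("plain_tube",0)):
    for x in vision.pinpoint("wrist",t): print(t,np.round(x["location"]),round(x["score"],2),atz("wrist",x["location"],z,c)[:2])
```

```text
tube_mid [406.  94.] 0.96 [ 0.47403766 -0.37441453]
tube_mid [319.  15.] 0.71 [ 0.51021441 -0.28187653]
tube_mid [544. 282.] 0.65 [ 0.37178877 -0.58836193]
tube_mid [516. 144.] 0.64 [ 0.47956926 -0.48732425]
tube_foot [521. 262.] 0.98 [ 0.37344479 -0.592321  ]
tube_foot [320.  36.] 0.63 [ 0.50715121 -0.28343183]
tube_foot [396.  97.] 0.59 [ 0.47804394 -0.37643434]
plain_tube [534.  78.] 0.71 [ 0.57138889 -0.512855  ]
```

View pics/wrist1.png

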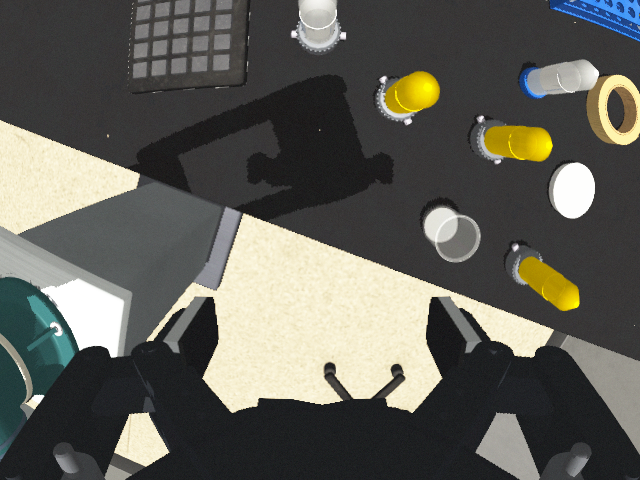

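The wrist view shows the target clear tube at (319,25) with pins at (295,36) and (343,35). The yellow ones are decoys. I'll move on to the drive.

Emit:
servo_tool(steps="0.7 -1 0 0 0 0;0.7 -1 0 0 0 0;0.7 -1 0 0 0 0;0.7 -1 0 0 0 0;0.7 -1 0 0 0 0;0.7 -1 0 0 0 0;0.7 -1 0 0 0 0;0.7 -1 0 0 0 0;0.7 -1 0 0 0 0;0.7 -1 0 0 0 0")

```text
clock: 2.78
tool_pos: [0.4076, -0.1088, 0.2314]
tool_rot: [0.983, 0.184, 0.0, 0.0]
wrist_force: [0.7, -0.7, 0.3]
grip_width: 1.0
finger_force: 0.0
```

Emit:
servo_tool(steps="0.7 -1 0 0 0 0;0.7 -1 0 0 0 0;0.7 -1 0 0 0 0;0.7 -1 0 0 0 0;0.7 -1 0 0 0 0;0.7 -1 0 0 0 0;0.7 -1 0 0 0 0;0.7 -1 0 0 0 0;0 0 0 0 0 0;0 0 0 0 0 0", gripper=0.7)

```text
clock: 3.62
tool_pos: [0.4539, 0.0808, 0.2311]
tool_rot: [0.983, 0.186, -0.0, 0.0]
wrist_force: [0.7, -1.1, 0.2]
grip_width: 0.701
finger_force: 0.0
```

Run:
```python
from h import *
c=vision.calibration("wrist"); i=vision.capture("wrist"); cv2.imwrite("pics/wrist2.png",i[:,:,::-1])
for t,z in(("cover_knob",.0915),("splash_cover",.058),("tube_drive",0),("socket",.0735)):
    for x in vision.pinpoint("wrist",t): print(t,np.round(x["location"]),round(x["score"],2),atz("wrist",x["location"],z,c)[:2])
m=vision.trace("wrist","splash_cover")
if m: print(m[0]["bbox"])
print(robot.read_state()["tool_pos"],c)
```

```text
cover_knob [266.  14.] 0.67 [0.59167245 0.17858131]
[226.0, 0.8, 320.6, 68.6]
[0.45370478 0.07981004 0.23137548] {'fx': 371.64829954431775, 'fy': 371.64829954431775, 'cx': 321.80571835582487, 'cy': 238.10615733650832, 'position': array([0.51849891, 0.10447294, 0.3732138 ]), 'rotation': array([ 0.81788985, -0.55791284, -0.079237  ,  0.11623667])}
```

View pics/wrist2.png

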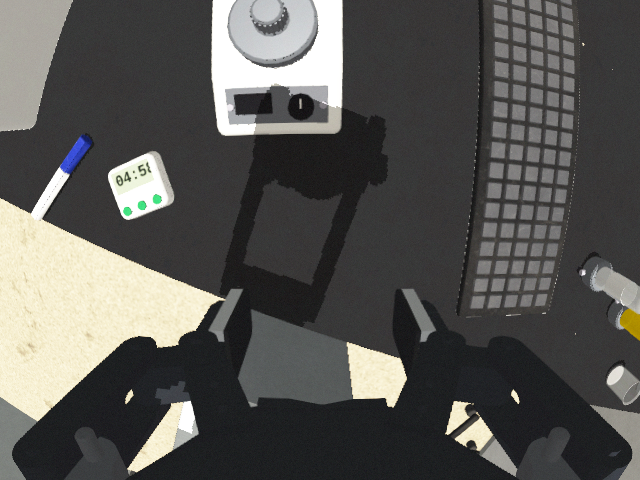

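The knob is at (268,12), and the drive is nearly aligned with the tool yaw. I'll move closer for a second view.

Emit:
servo_tool(steps="1 -0.5 0 0 0 0;1 -0.5 0 0 0 0;1 -0.5 0 0 0 0;1 -0.5 0 0 0 0;0.5 0 0 0 0 0;0 0 0 0 0 0;0 0 0 0 0 0")

```text
clock: 4.5
tool_pos: [0.5229, 0.15, 0.2309]
tool_rot: [0.983, 0.185, -0.001, 0.0]
wrist_force: [-0.3, 0.8, 0.9]
grip_width: 0.702
finger_force: 0.0
```

Run:
```python
from h import *
c=vision.calibration("wrist"); i=vision.capture("wrist"); cv2.imwrite("pics/wrist3.png",i[:,:,::-1])
for t,z in(("cover_knob",.0915),("splash_cover",.058),("tube_drive",0)):
    for x in vision.pinpoint("wrist",t): print(t,np.round(x["location"]),round(x["score"],2),atz("wrist",x["location"],z,c)[:2])
m=vision.trace("wrist","splash_cover")
if m: print(m[0]["bbox"])
print(robot.read_state()["tool_pos"])
# drive yaw from white top-face side edges at z~.05: threshold
g=cv2.cvtColor(i,cv2.COLOR_RGB2GRAY); print(c["position"])
m=vision.trace("wrist","tube_drive")[0]["pixels"]
rows=[]
for v in range(30,240,15):
    u=np.where(m[v]&(g[v]>150))[0]
    if len(u)>10: print(v,u[0],u[-1],atz("wrist",(u[0],v),.05,c)[:2],atz("wrist",(u[-1],v),.05,c)[:2])
```

```text
cover_knob [318. 125.] 0.7 [0.59240836 0.17819279]
splash_cover [318. 126.] 0.75 [0.59203359 0.17836801]
[274.9, 80.1, 365.7, 172.1]
[0.52255533 0.15011076 0.23167194]
[0.58758863 0.1736183  0.37302167]
```

View pics/wrist3.png

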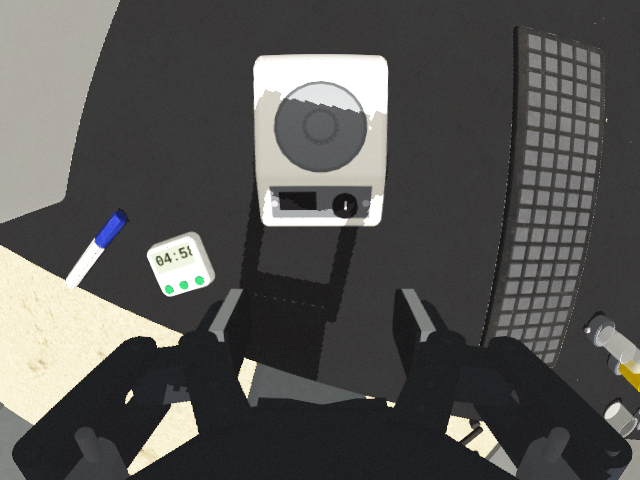

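The knob and cover centre are at (320,126), almost directly under the camera. The drive's back corners are about (257,60) and (386,58), and the front ones about (263,225) and (382,224).

Run:
```python
from h import *
c=vision.calibration("wrist"); i=cv2.imread("pics/wrist3.png"); g=cv2.cvtColor(i,cv2.COLOR_BGR2GRAY).astype(float)
def colsedge(us,lo,hi):
    return [(u,lo+int(np.argmax(np.abs(np.diff(cv2.GaussianBlur(g,(5,5),0)[lo:hi,u]))))) for u in us]
def rowsedge(vs,lo,hi):
    return [(lo+int(np.argmax(np.abs(np.diff(cv2.GaussianBlur(g,(5,5),0)[v,lo:hi])))),v) for v in vs]
def ang(px,z):
    p=np.float32([atz("wrist",q,z,c)[:2] for q in px]); l=cv2.fitLine(p,cv2.DIST_HUBER,0,.001,.001).ravel(); return np.degrees(np.arctan2(l[1],l[0])),p.mean(0)
b=colsedge(range(272,372,6),40,75); f=colsedge(range(275,372,6),212,240)
le=rowsedge(range(75,175,6),240,270); ri=rowsedge(range(75,175,6),375,400)
for n,q,z in(("back",b,.048),("front",f,.02),("left",le,.048),("right",ri,.048)): print(n,ang(q,z))
w1=dict(c); 
# pins of target tube, from wrist1: recompute pose from TCP
from numpy import array
T=R.from_quat([.983,.185,0,0]); Tn=R.from_quat(robot.read_state()["tool_rot"]); off=Tn.inv().apply(c["position"]-robot.read_state()["tool_pos"])
rel=Tn.inv()*R.from_quat(c["rotation"])
T1=R.from_quat([.9827,.1855,0,0]); c1=dict(c,position=array([.3506,-.3457,.2315])+T1.apply(off),rotation=(T1*rel).as_quat())
P=[atz("wrist",p,.008,c1)[:2] for p in((295,36.5),(343,35))]; d=P[1]-P[0]; print("pins",P,np.linalg.norm(d),np.degrees(np.arctan2(d[1],d[0])),(P[0]+P[1])/2)
s=robot.read_state(); print("knob in tool",Tn.inv().apply(array([.592,.178,.082])-s["tool_pos"]), "off",off)
```

```text
back (np.float32(-68.8622), array([0.65341264, 0.20128201], dtype=float32))
front (np.float32(-68.68401), array([0.50525326, 0.1405769 ], dtype=float32))
left (np.float32(21.63064), array([0.5752214, 0.2331454], dtype=float32))
right (np.float32(20.730198), array([0.61720085, 0.1251366 ], dtype=float32))
pins [array([ 0.49686063, -0.26210615]), array([ 0.51518741, -0.3049721 ])] 0.0466193100449481 -66.85150329279077 [ 0.50602402 -0.28353913]
knob in tool [ 0.07466466 -0.00068115  0.1496973 ] off [ 0.06866678  0.00159078 -0.14219351]
```

Emit:
servo_tool(steps="0.9 0 0 0 0 0;0.9 0 0 0 0 0;0.9 0 0.5 0 0 0;0.9 -0.03 0.8 0 0 0;0.13 0 1 0 0 0;0 0 1 0 0 0;0 0 1 0 0 0;0 0 1 0 0 0;0 0 0.8 0 0 0;0 0 0.5 0 0 0")

```text
clock: 5.63
tool_pos: [0.5909, 0.178, 0.0969]
tool_rot: [0.983, 0.185, -0.002, 0.0]
wrist_force: [0.2, -0.0, 0.3]
grip_width: 0.701
finger_force: 0.0
```

Emit:
servo_tool(steps="0 0 0.5 0 0 0;0 0 0.25 0 0 0;0 0 0 0 0 0", gripper=0.45)

```text
clock: 5.88
tool_pos: [0.5917, 0.1783, 0.0834]
tool_rot: [0.983, 0.185, -0.001, 0.0]
wrist_force: [-0.1, 0.6, 1.3]
grip_width: 0.451
finger_force: 0.0
```

Run:
```python
from h import *
i=vision.capture("wrist"); cv2.imwrite("pics/wrist4.png",i[:,:,::-1]); s=robot.read_state(); print(s["tool_pos"],s["wrist_force"])
```

```text
[0.59226525 0.17850436 0.08441211] [ 0.65049312  0.10332454 -0.10419961]
```

View pics/wrist4.png

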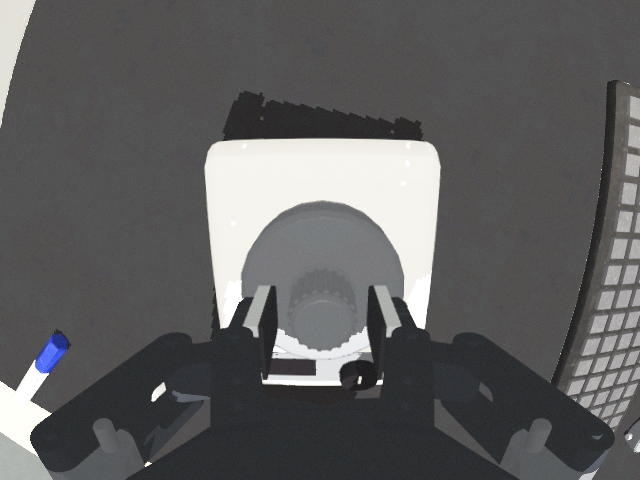

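The knob is centred between the pads at (322,315). I'll close on it.

Emit:
servo_tool(steps="0 0 0 0 0 0;0 0 0 0 0 0;0 0 0 0 0 0;0 0 0 0 0 0;0 0 0 0 0 0", gripper=0, force=50)

```text
clock: 6.35
tool_pos: [0.5931, 0.1788, 0.0858]
tool_rot: [0.983, 0.185, 0.001, 0.0]
wrist_force: [0.1, 1.1, 3.6]
grip_width: 0.282
finger_force: 49.4
```

Emit:
servo_tool(steps="0 0 -0.1 0 0 0;0 0 -0.2 0 0 0;0 0 -0.2 0 0 0;0 0 -0.3 0 0 0;0 0 -0.4 0 0 0;0 0 -0.8 0 0 0;0 0 -0.6 0 0 0;0 0 0 0 0 0")

```text
clock: 7.02
tool_pos: [0.5943, 0.179, 0.141]
tool_rot: [0.983, 0.185, 0.004, 0.0]
wrist_force: [0.8, 0.4, -0.4]
grip_width: 0.28
finger_force: 50.2
```

Run:
```python
from h import *
s=robot.read_state(); print(s["tool_pos"],s["wrist_force"],s["grip_width"],s["finger_force"])
i=vision.capture("scene"); cv2.imwrite("pics/s5.png",i[:,:,::-1])
for t in("cover_knob","socket"): print(t,[(x["location"],x["score"]) for x in vision.pinpoint("scene",t)])
```

```text
[0.59432126 0.178969   0.14097688] [ 0.84417035  0.40452299 -0.44009353] 0.2802144753245599 50.15425443649292
cover_knob [([413.7, 237.0], 0.33)]
socket [([209.8, 277.5], 0.79)]
```

Emit:
servo_tool(steps="-1 0.49 0 0 0 0;-1 0.49 0 0 0 0;-1 0.49 0 0 0 0;-1 0.49 0 0 0 0;-1 0.49 0 0 0 0;-1 0.49 0 0 0 0;-1 0.49 0 0 0 0;-1 0.49 0 0 0 0;-1 0.49 0.4 0 0 0;-1 0.49 0.8 0 0 0")

```text
clock: 8.0
tool_pos: [0.4418, 0.0137, 0.1131]
tool_rot: [0.983, 0.185, 0.002, 0.001]
wrist_force: [0.7, 0.1, 0.2]
grip_width: 0.284
finger_force: 50.2
```

Emit:
servo_tool(steps="-0.9 0.45 1 0 0 0;0 0 1 0 0 0;0 0 0.9 0 0 0;0 0 0.5 0 0 0;0 0 0.4 0 0 0;0 0 0.2 0 0 0;0 0 0 0 0 0")

```text
clock: 8.58
tool_pos: [0.4278, -0.0003, 0.0315]
tool_rot: [0.983, 0.186, -0.001, -0.0]
wrist_force: [-0.1, -0.5, -0.9]
grip_width: 0.281
finger_force: 50.2
```

Emit:
servo_tool(steps="0 0 0.1 0 0 0;0 0 0.08 0 0 0;0 0 0 0 0 0")

```text
clock: 8.83
tool_pos: [0.4287, -0.0004, 0.0292]
tool_rot: [0.983, 0.185, 0.001, 0.0]
wrist_force: [-0.1, -0.1, 0.7]
grip_width: 0.281
finger_force: 50.2
```

Emit:
servo_tool(steps="0 0 0.06 0 0 0;0 0 0.04 0 0 0;0 0 0 0 0 0")

```text
clock: 9.08
tool_pos: [0.4289, -0.0005, 0.0282]
tool_rot: [0.983, 0.185, 0.001, 0.0]
wrist_force: [-2.8, 0.4, 5.9]
grip_width: 0.284
finger_force: 51.0
```

Emit:
servo_tool(steps="0 0 0 0 0 0;0 0 0 0 0 0;0 0 0 0 0 0;0 0 0 0 0 0;0 0 -0.3 0 0 0;0 0 -0.7 0 0 0;0 0 -1 0 0 0;0 0 -1 0 0 0;0 0 -1 0 0 0;0 0 -1 0 0 0", gripper=0.75)

```text
clock: 9.92
tool_pos: [0.4281, -0.0005, 0.128]
tool_rot: [0.983, 0.185, 0.0, 0.0]
wrist_force: [-0.9, -0.4, -0.5]
grip_width: 0.75
finger_force: 0.0
```

Emit:
servo_tool(steps="0 0 -1 0 0 0;0 0 -1 0 0 0;0 0 -1 0 0 0;0 0 -1 0 0 0;0 0 -1 0 0 0;0 0 0 0 0 0;0 0 0 0 0 0")

```text
clock: 10.5
tool_pos: [0.4289, -0.0006, 0.2282]
tool_rot: [0.983, 0.185, 0.002, 0.001]
wrist_force: [-0.1, -0.5, -0.2]
grip_width: 0.748
finger_force: 0.0
```

Run:
```python
from h import *
s=robot.read_state(); print(s["tool_pos"],s["tool_rot"])
c=vision.calibration("wrist"); i=vision.capture("wrist"); cv2.imwrite("pics/w6.png",i[:,:,::-1])
for t,z in(("cover_knob",.0335),("socket",.0735),("tube_foot",0),("plain_tube",0)):
    for x in vision.pinpoint("wrist",t): print(t,np.round(x["location"]),round(x["score"],2),atz("wrist",x["location"],z,c)[:2])
```

```text
[ 0.42885322 -0.00057793  0.22816562] [9.82670908e-01 1.85351230e-01 1.57200385e-03 5.79640927e-04]
tube_foot [632. 369.] 0.68 [ 0.37090158 -0.59337427]
tube_foot [562. 233.] 0.6 [ 0.50504687 -0.2834189 ]
tube_foot [593. 279.] 0.59 [ 0.4734698  -0.37292283]
tube_foot [636. 300.] 0.59 [ 0.47667729 -0.49062332]
```

View pics/w6.png

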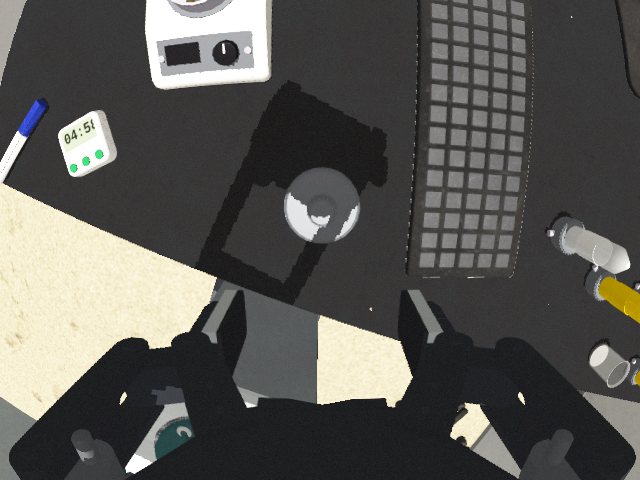

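The cover stands upright and free at (322,205). Next I'll look at the tube from directly above.

Emit:
servo_tool(steps="-0.33 0.97 0 0 0 0;-0.33 0.97 0 0 0 0;-0.33 0.97 0 0 0 0;-0.33 0.97 0 0 0 0;-0.33 0.97 0 0 0 0;-0.33 0.97 0 0 0 0;-0.33 0.97 0 0 0 0;-0.33 0.97 0 0 0 0;-0.33 0.97 0 0 0 0;-0.33 0.97 0 0 0 0", gripper=0.6)

```text
clock: 11.58
tool_pos: [0.4369, -0.206, 0.2256]
tool_rot: [0.983, 0.185, -0.001, -0.001]
wrist_force: [0.9, 0.6, -0.1]
grip_width: 0.6
finger_force: 0.0
```

Emit:
servo_tool(steps="-0.33 0.97 0 0 0 0;-0.33 0.97 0 0 0 0;-0.33 0.97 0 0 0 0;-0.33 0.97 0 0 0 0;-0.33 0.97 0 0 0 0;0 0 0 0 0 0;0 0 0 0 0 0")

```text
clock: 12.17
tool_pos: [0.4415, -0.3079, 0.2252]
tool_rot: [0.983, 0.185, -0.001, -0.001]
wrist_force: [-0.4, -0.2, -0.7]
grip_width: 0.598
finger_force: 0.0
```

Run:
```python
from h import *
s=robot.read_state(); print(s["tool_pos"],s["tool_rot"])
c=vision.calibration("wrist"); i=vision.capture("wrist"); cv2.imwrite("pics/w7.png",i[:,:,::-1])
for t,z in(("tube_mid",.061),("tube_foot",0),("dispersing_tube",0)):
    for x in vision.pinpoint("wrist",t)[:4]: print(t,np.round(x["location"]),round(x["score"],2),atz("wrist",x["location"],z,c)[:2])
x=cv2.resize(i[100:260,220:420,::-1],(800,640))[:600]; cv2.imwrite("pics/w7c.png",x)
import pickle; pickle.dump(c,open("w7.pkl","wb"))
```

```text
[ 0.4414716  -0.30790222  0.22522962] [ 9.82825006e-01  1.84533984e-01 -8.09617927e-04 -1.24914230e-03]
tube_mid [321. 131.] 0.92 [ 0.50735205 -0.28294422]
tube_mid [406. 211.] 0.83 [ 0.47162156 -0.37441543]
tube_mid [508. 246.] 0.81 [ 0.47950777 -0.48304421]
tube_mid [530. 362.] 0.65 [ 0.3729861  -0.58861644]
tube_foot [322. 131.] 0.94 [ 0.50791648 -0.28296029]
tube_foot [482. 230.] 0.91 [ 0.47859858 -0.48229966]
tube_foot [509. 336.] 0.86 [ 0.37163867 -0.58934093]
tube_foot [394. 195.] 0.83 [ 0.47547105 -0.37453273]
dispersing_tube [484. 229.] 0.94 [ 0.48078548 -0.48321923]
dispersing_tube [508. 339.] 0.93 [ 0.36809393 -0.58986585]
dispersing_tube [321. 132.] 0.75 [ 0.50630112 -0.28317002]
dispersing_tube [393. 194.] 0.58 [ 0.47537285 -0.3726549 ]
```

View pics/w7c.png

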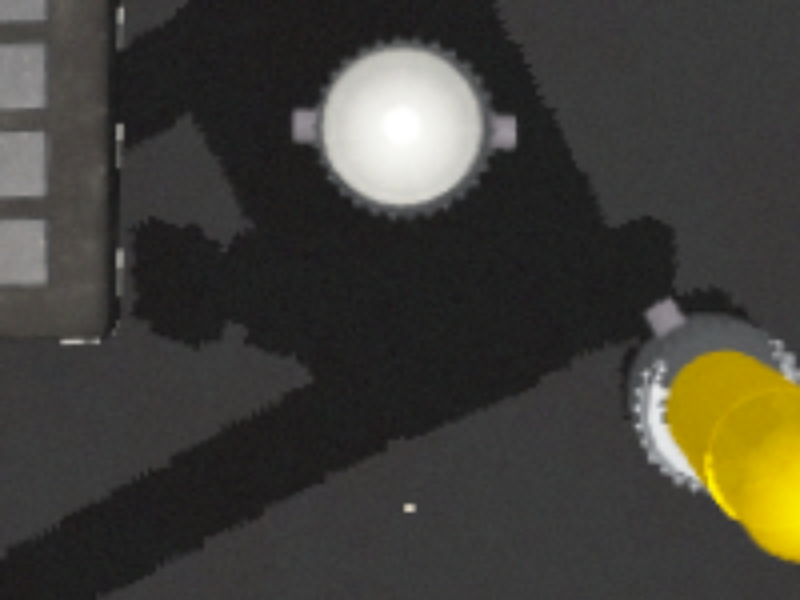

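The target tube is seen end-on, with its tip and body both at about full-image (321,132). Its pin ends are at about (293.2,131.5) and (349,133).

Run:
```python
from h import *; import pickle
c=pickle.load(open("w7.pkl","rb")); s=robot.read_state(); T=R.from_quat(s["tool_rot"])
P=[atz("wrist",p,.008,c)[:2] for p in((293.2,131.5),(349,133))]; d=P[1]-P[0]
print(np.linalg.norm(d),np.degrees(np.arctan2(d[1],d[0])),(P[0]+P[1])/2)
x=T.apply([1,0,0]); print("yaw",np.degrees(np.arctan2(x[1],x[0])))
print(atz("wrist",(320.5,131.5),.122,c), atz("wrist",(321,132),.05,c))
print(T.inv().apply(np.array([.5073,-.2832,.056])-s["tool_pos"]))
```

```text
0.053345691321348664 -70.32848763453028 [ 0.50659863 -0.28277769]
yaw 21.418369570203897
[ 0.50671374 -0.28292087  0.122     ] [ 0.50658092 -0.28292106  0.05      ]
[0.06937549 0.00216267 0.17052314]
```

Emit:
servo_tool(steps="0.9 0 0 0 0 0;0.9 0 0 0 0 0;0.9 0.03 0.2 0 0 0;0.8 0 0.6 0 0 0;0 0 0.9 0 0 0;0 0 1 0 0 0;0 0 1 0 0 0;0 0 1 0 0 0;0 0 1 0 0 0;0 0 1 0 0 0", gripper=0.6)

```text
clock: 13.2
tool_pos: [0.5075, -0.2816, 0.0921]
tool_rot: [0.983, 0.186, 0.0, 0.0]
wrist_force: [-0.4, -0.5, -0.5]
grip_width: 0.602
finger_force: 0.0
```

Emit:
servo_tool(steps="0 0 0.9 0 0 0;0 0 0.6 0 0 0;0 0 0.3 0 0 0;0 0 0 0 0 0")

```text
clock: 13.53
tool_pos: [0.5067, -0.2816, 0.0553]
tool_rot: [0.983, 0.186, -0.001, -0.001]
wrist_force: [0.3, -0.5, -0.2]
grip_width: 0.602
finger_force: 0.0
```

Emit:
servo_tool(steps="0 0 0 0 0 0;0 0 0 0 0 0;0 0 0 0 0 0;0 0 0 0 0 0;0 0 0 0 0 0", gripper=0, force=70)

```text
clock: 13.95
tool_pos: [0.5083, -0.2832, 0.0584]
tool_rot: [0.983, 0.185, 0.001, 0.001]
wrist_force: [-0.5, 0.2, 4.4]
grip_width: 0.308
finger_force: 68.8
```

Emit:
servo_tool(steps="0 0 -0.3 0 0 0;0 0 -0.7 0 0 0;0 0 -1 0 0 0;0 0 -1 0 0 0;0 0 -1 0 0 0;0 0 -1 0 0 0;0 0 -1 0 0 0;0 0 0 0 0 0;0 0 0 0 0 0")

```text
clock: 14.7
tool_pos: [0.5079, -0.283, 0.1778]
tool_rot: [0.983, 0.185, 0.001, 0.001]
wrist_force: [-0.3, 0.8, -1.6]
grip_width: 0.314
finger_force: 68.8
```

Run:
```python
from h import *
s=robot.read_state(); print(s["tool_pos"],s["wrist_force"],s["grip_width"])
for p in((262,192),(326,190),(295,205)): print("base",atz("scene",p,0)[:2])
for p in((220,148),(362,180)): print("lower edge",atz("scene",p,.1)[:2])
c=vision.calibration("wrist");i=vision.capture("wrist"); cv2.imwrite("pics/w8.png",i[:,:,::-1])
i=vision.capture("side"); cv2.imwrite("pics/side8.png",i[:,:,::-1])
print([(x["location"],x["score"]) for x in vision.pinpoint("wrist","tube_foot")[:3]],[(x["location"],x["score"]) for x in vision.pinpoint("side","tube_foot")[:4]])
```

```text
[ 0.5078509  -0.28301093  0.17782921] [-0.32188158  0.7685733  -1.61021063] 0.31423370690746444
base [ 0.90080272 -0.21679143]
base [ 0.75908557 -0.40779474]
base [ 0.76235903 -0.26437188]
lower edge [ 1.11340729 -0.18145427]
lower edge [ 0.62343428 -0.45669514]
[([491.1, 309.4], 0.72), ([322.3, 257.5], 0.6)] [([379.1, 377.1], 0.92), ([385.6, 327.5], 0.84), ([346.2, 245.8], 0.78), ([359.3, 304.0], 0.71)]
```

Emit:
servo_tool(steps="0.75 -1 0 0 0 0;0.75 -1 0 0 0 0;0.75 -1 0 0 0 0;0.75 -1 0 0 0 0;0.75 -1 0 0 0 0;0.75 -1 0 0 0 0;0.75 -1 0 0 0 0;0.75 -1 0 0 0 0;0.75 -1 0 0 0 0;0.75 -1 0 0 0 0")

```text
clock: 15.73
tool_pos: [0.5737, -0.0404, 0.1749]
tool_rot: [0.983, 0.185, -0.001, -0.0]
wrist_force: [0.6, 0.3, -1.3]
grip_width: 0.312
finger_force: 68.8
```

Emit:
servo_tool(steps="0.75 -1 0 0 0 0;0.75 -1 0 0 0 0;0.75 -1 0 0 0 0;0.75 -1 0 0 0 0;0.75 -1 0 0 0 0;0.75 -1 0 0 0 0;0.4 -0.5 0 0 0 -0.15;0 0 0 0 0 -0.15;0 0 0 0 0 -0.15;0 0 0 0 0 -0.15")

```text
clock: 16.57
tool_pos: [0.6174, 0.1155, 0.1745]
tool_rot: [0.911, 0.413, -0.002, -0.0]
wrist_force: [0.2, 0.6, -0.4]
grip_width: 0.31
finger_force: 69.0
```

Emit:
servo_tool(steps="0 0 0 0 0 -0.15;0 0 0 0 0 -0.15;0 0 0 0 0 -0.15;0 0 0 0 0 -0.15;0 0 0 0 0 -0.15;0 0 0 0 0 -0.15;0 0 0 0 0 -0.15;0 0 0 0 0 -0.15;0 0 0 0 0 -0.15;0 0 0 0 0 -0.083")

```text
clock: 17.4
tool_pos: [0.6174, 0.1149, 0.1746]
tool_rot: [0.551, 0.835, -0.001, -0.001]
wrist_force: [-0.7, 1.1, -2.3]
grip_width: 0.313
finger_force: 69.0
```

Emit:
servo_tool(steps="0 0 0 0 0 0;0 0 0 0 0 0")

```text
clock: 17.57
tool_pos: [0.6176, 0.115, 0.1752]
tool_rot: [0.554, 0.833, -0.001, -0.001]
wrist_force: [-0.3, 0.1, -0.9]
grip_width: 0.308
finger_force: 69.0
```

Run:
```python
from h import *; import pickle
s=robot.read_state(); T=R.from_quat(s["tool_rot"]); x=T.apply([1,0,0]); print(s["tool_pos"],"yaw",np.degrees(np.arctan2(x[1],x[0])),T.apply([0,0,1]),s["qpos"])
c=vision.calibration("wrist");i=vision.capture("wrist"); cv2.imwrite("pics/w9.png",i[:,:,::-1]); pickle.dump(c,open("w9.pkl","wb"))
for t,z in(("socket",.0735),("tube_foot",s["tool_pos"][2]-.057),("tube_mid",s["tool_pos"][2]+.004)):
    for k in vision.pinpoint("wrist",t)[:3]: print(t,np.round(k["location"],1),round(k["score"],2),atz("wrist",k["location"],z,c))
```

```text
[0.61758951 0.11496711 0.17515053] yaw 112.74028884342124 [-2.55465263e-03 -3.53241773e-04 -9.99996674e-01] [ 9.38849938e-02  2.79009360e-01  1.25905025e+00 -1.12264746e-04
  1.60610957e+00 -3.03012563e-01]
socket [327.  136.7] 0.74 [0.59279136 0.17724916 0.0735    ]
socket [ 88.6 258.7] 0.63 [0.44931696 0.02411019 0.0735    ]
tube_foot [320.  256.7] 0.67 [0.61452738 0.1142564  0.11815053]
tube_mid [320.8 303.4] 0.66 [0.61501057 0.11504169 0.17915053]
```

View pics/w9.png

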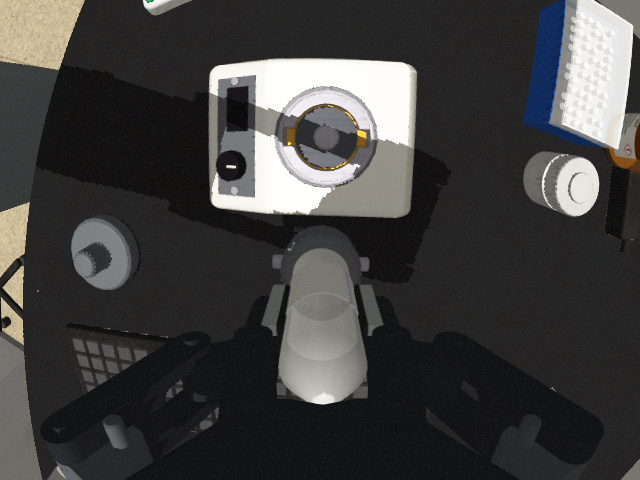

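The uncovered socket is at (327,136), with slots at about (290,136) and (364,136). The held tube's pin ends are at about (273,262) and (369,264), and the cover stands at (103,255). Now the relative measurement.

Run:
```python
from h import *; import pickle
c=pickle.load(open("w9.pkl","rb")); i=cv2.imread("pics/w9.png")
s=robot.read_state(); zf=s["tool_pos"][2]-.057
def L(a,b,z):
    P=[atz("wrist",p,z,c)[:2] for p in(a,b)]; d=P[1]-P[0]; return np.linalg.norm(d),np.degrees(np.arctan2(d[1],d[0])),(P[0]+P[1])/2
print("pins",L((273,262),(369,264),zf+.008)); print("ring",L((277,136),(377,136),.0735)); print("slots",L((285,136.5),(369,136.5),.07))
a=cv2.resize(i[70:200,195:425],None,fx=3.4,fy=3.4,interpolation=cv2.INTER_CUBIC)[:,:780]
b=cv2.resize(i[220:290,255:385],None,fx=4,fy=4,interpolation=cv2.INTER_CUBIC)[:155+0]
b=cv2.resize(i[240:285,260:380],None,fx=3.3,fy=3.3,interpolation=cv2.INTER_CUBIC)
o=np.zeros((a.shape[0]+b.shape[0],780,3),np.uint8); o[:a.shape[0],:a.shape[1]]=a; o[a.shape[0]:,:b.shape[1]]=b; print(o.shape); cv2.imwrite("pics/w9c.png",o)
```

```text
pins (np.float64(0.052504318341795836), np.float64(21.50913437189388), array([0.61531429, 0.11396784]))
ring (np.float64(0.06518870461300338), np.float64(22.873946824808346), array([0.59250357, 0.17806164]))
slots (np.float64(0.05545649996167178), np.float64(22.873114846906173), array([0.59270957, 0.17763876]))
(590, 780, 3)
```

View pics/w9c.png

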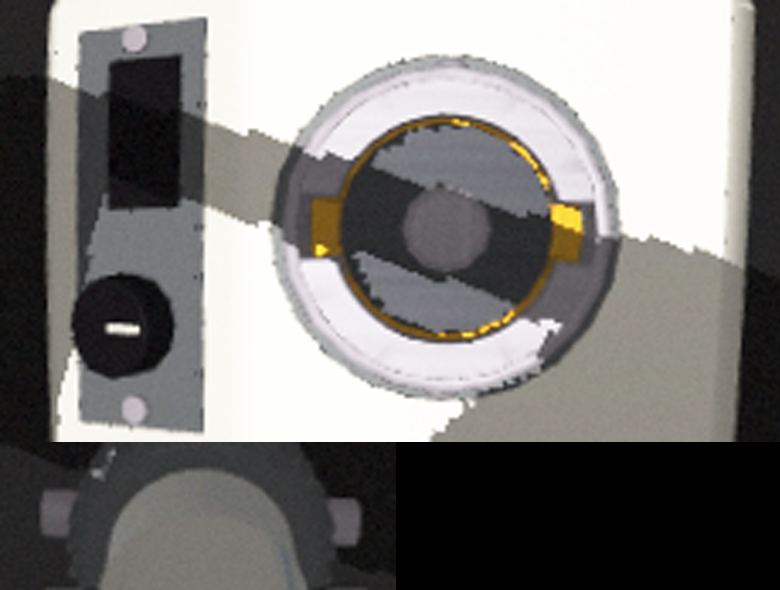

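Slots are at about 21.0° and pins at about 21.1°, so they line up. I'll move above the socket.

Emit:
servo_tool(steps="0.7 0 0 0 0 0;0.8 0.1 0 0 0 0;0.8 0.07 0 0 0 0;0.7 0 0.3 0 0 0;0.37 0 0.5 0 0 0;0 0 0.5 0 0 0;0 0 0.4 0 0 0;0 0 0 0 0 0;0 0 0 0 0 0")

```text
clock: 18.52
tool_pos: [0.5946, 0.1776, 0.141]
tool_rot: [0.553, 0.833, -0.001, -0.001]
wrist_force: [0.0, 0.6, -1.4]
grip_width: 0.311
finger_force: 69.0
```

Run:
```python
from h import *; import pickle
s=robot.read_state(); print(s["tool_pos"],s["wrist_force"])
c=vision.calibration("wrist");i=vision.capture("wrist"); cv2.imwrite("pics/w10.png",i[:,:,::-1]); pickle.dump(c,open("w10.pkl","wb"))
a=cv2.resize(i[130:330,190:450,::-1],None,fx=3,fy=3,interpolation=cv2.INTER_CUBIC); cv2.imwrite("pics/w10c.png",a)
print(a.shape)
```

```text
[0.59459595 0.1776144  0.14098764] [ 0.04472148  0.57134675 -1.38594174]
(600, 780, 3)
```

View pics/w10c.png

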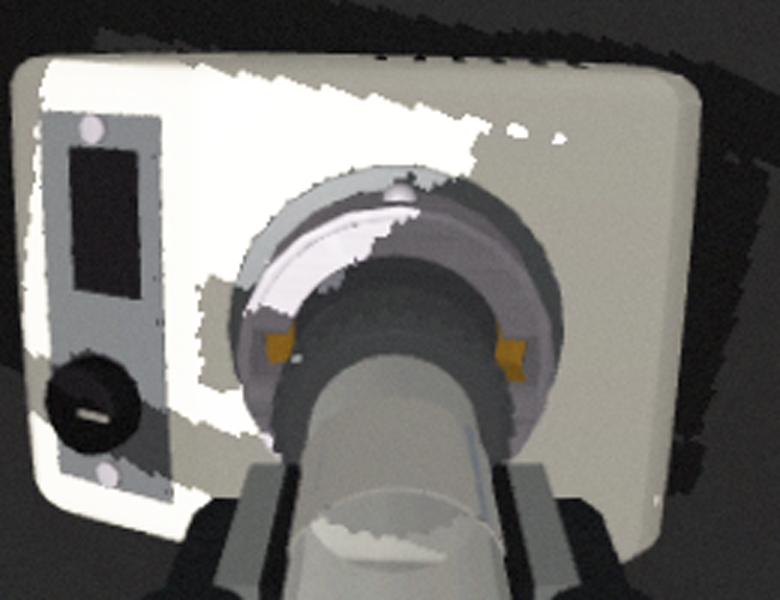

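Run:
```python
from h import *; import pickle
c=pickle.load(open("w10.pkl","rb")); M=R.from_quat(c["rotation"])
def pr(p):
    d=M.inv().apply(np.array(p)-c["position"]); t=np.arctan2(np.hypot(d[0],d[1]),d[2]); k=t/np.hypot(d[0],d[1])
    u=np.array([c["cx"]+c["fx"]*k*d[0],c["cy"]+c["fy"]*k*d[1]]); return np.round((u-[190,130])*3).astype(int)
S=np.array([.5924,.1775]); a=np.radians(21.1); x=np.array([np.cos(a),np.sin(a)]); n=np.array([-x[1],x[0]])
for r in(-27,-22,22,27): print("slot",r,pr([*(S+x*r/1e3),.0735]))
for r in(-32,32): print("ring",r,pr([*(S+x*r/1e3),.0735]))
print("ring back",pr([*(S+n*.032),.0735]))
tp=robot.read_state()["tool_pos"]
for zf in(.0815,.0840):
    F=S
    for r in(-26.5,-20.5,20.5,26.5): print("pin",zf,r,pr([*(F+x*r/1e3),zf+.008]))
    print("foot back",pr([*(F+n*.0175),zf]),pr([*(F+n*.0205),zf+.003]),pr([*(F+n*.0205),zf+.026]))
    print("sides top",pr([*(F+x*.0205),zf+.026]),pr([*(F-x*.0205),zf+.026]))
for t in("socket","tube_foot","tube_mid"): print(t,[(k["location"],k["score"]) for k in vision.pinpoint("wrist",t)[:3]])
```

```text
slot -27 [260 358]
slot -22 [285 358]
slot 22 [507 365]
slot 27 [532 365]
ring -32 [235 357]
ring 32 [556 366]
ring back [401 202]
pin 0.0815 -26.5 [252 384]
pin 0.0815 -20.5 [285 385]
pin 0.0815 20.5 [507 391]
pin 0.0815 26.5 [539 392]
foot back [398 286] [399 274] [399 307]
sides top [516 427] [274 420]
pin 0.084 -26.5 [251 389]
pin 0.084 -20.5 [283 390]
pin 0.084 20.5 [508 396]
pin 0.084 26.5 [540 397]
foot back [398 289] [399 277] [399 311]
sides top [518 432] [273 425]
socket []
tube_foot [([322.2, 257.3], 0.96)]
tube_mid [([322.7, 301.9], 0.91)]
```

Run:
```python
from h import *; import pickle
c=pickle.load(open("w10.pkl","rb")); M=R.from_quat(c["rotation"])
g=cv2.cvtColor(cv2.imread("pics/w10.png"),cv2.COLOR_BGR2GRAY)
print("col 322 rows190-270",g[190:270,320:326].mean(1).astype(int))
for u in(272,276,280,360,364,368): print("col",u,"rows 235-280",g[235:280,u-1:u+2].mean(1).astype(int))
def pr(p):
    d=M.inv().apply(np.array(p)-c["position"]); t=np.arctan2(np.hypot(d[0],d[1]),d[2]); k=t/np.hypot(d[0],d[1])
    return np.round(np.array([c["cx"]+c["fx"]*k*d[0],c["cy"]+c["fy"]*k*d[1]]),1)
S=np.array([.5924,.1775]); a=np.radians(21.1); x=np.array([np.cos(a),np.sin(a)]); n=np.array([-x[1],x[0]])
print("bore back top",pr([*(S+n*.022),.0735]),"bottom",pr([*(S+n*.022),.0675]),"rim outer",pr([*(S+n*.032),.0735]))
for q in(-5.75,5.75):
  for r in(-.027,-.024,.024,.027): print("slot edge",q,r,pr([*(S+x*r+n*q/1e3),.0735]))
print([np.round(robot.read_state()["tool_pos"],4) for k in range(1)])
```

```text
col 322 rows190-270 [103 131 161 184 200 214 211  95 106 226 244 236 217 191 148 108 108 105
  98  97  99  98  99  99  90  68  48  48  50  48  47  48  47  46  48  52
  55  56  56  56  56  55  56  57  57  61  62  63  62  64  71  67  65  64
  66  65  65  69  98 123 125 125 126 126 125 126 125 126 126 127 127 128
 131 134 134 134 134 135 134 135]
col 272 rows 235-280 [123 104 104 105 106 105 107 104 105 104 103 100 100 103 100  99 101 101
 103 101 104 103 102 104 105 107 109 111 116 135 154 175 206 231 248 254
 254 254 248 187 158 159 157 158 158]
col 276 rows 235-280 [ 98 102 102 100  95  85  82  84  82  86  84  86  84  85  86  86  86  86
  87  86  93  96 100 103 106 110 109 107 104 100 101  98  95  93 103 111
 123 161 173 201 200 167 163 159 158]
col 280 rows 235-280 [101 101 102 103  97  90  89  95  94  97  95  96  97  96  94  94  93  90
  89  89  93  97  98  98  98  99  97  90  89  84  85  82  78  77  75  75
  71  75  87 113 156 185 181 166 141]
col 360 rows 235-280 [100  97  98  99 102 102  98  91  92  96  97  96  98  95  98  91  85  79
  81  81  82  81  84  86  91  89  82  79  74 
[... 170 characters left out ...]
84  84  88  92  97  98 102 103 104 106 106 103 105 104 100  95
  99 105 105 106 107 109 119 132 139]
col 368 rows 235-280 [101 100  99 100 102 100 100  90  88  87  89  87  86  89  90  86  87  87
  88  88  88  92  91  94  99 101 103 102 104 103 105 105 103 105 106 109
 122 136 147 154 157 159 157 157 158]
bore back top [323.1 214.3] bottom [323.1 212.1] rim outer [323.6 197.2]
slot edge -5.75 -0.027 [276.7 258.3]
slot edge -5.75 -0.024 [281.7 258.5]
slot edge -5.75 0.024 [361.6 260.7]
slot edge -5.75 0.027 [366.5 260.9]
slot edge 5.75 -0.027 [276.6 239.9]
slot edge 5.75 -0.024 [281.6 240.1]
slot edge 5.75 0.024 [362.8 242.4]
slot edge 5.75 0.027 [367.8 242.6]
[array([0.5958, 0.178 , 0.1434])]
```

Emit:
servo_tool(steps="0 0 0.3 0 0 0;0 0 0.3 0 0 0;0 0 0 0 0 0")

```text
clock: 18.97
tool_pos: [0.5943, 0.1781, 0.1288]
tool_rot: [0.553, 0.833, -0.001, -0.001]
wrist_force: [-0.7, 0.1, -1.9]
grip_width: 0.311
finger_force: 69.0
```

Emit:
servo_tool(steps="0 0 0.15 0 0 0;0 0 0.15 0 0 0;0 0 0 0 0 0")

```text
clock: 19.22
tool_pos: [0.5947, 0.1784, 0.1237]
tool_rot: [0.553, 0.833, -0.001, -0.0]
wrist_force: [-1.5, 0.1, -1.0]
grip_width: 0.312
finger_force: 69.0
```

Emit:
servo_tool(steps="0 0 0.1 0 0 0;0 0 0.1 0 0 0;0 0 0 0 0 0")

```text
clock: 19.47
tool_pos: [0.5949, 0.1784, 0.1202]
tool_rot: [0.553, 0.833, -0.0, -0.0]
wrist_force: [-0.3, -0.0, -1.4]
grip_width: 0.313
finger_force: 69.0
```

Emit:
servo_tool(steps="0 0 0.1 0 0 0;0 0 0.1 0 0 0;0 0 0 0 0 0")

```text
clock: 19.72
tool_pos: [0.5954, 0.1785, 0.1173]
tool_rot: [0.553, 0.833, 0.0, 0.0]
wrist_force: [-0.2, 0.0, 2.7]
grip_width: 0.318
finger_force: 69.4
```

Emit:
servo_tool(steps="0 0 0.1 0 0 0;0 0 0.1 0 0 0;0 0 0.1 0 0 0;0 0 0 0 0 0")

```text
clock: 20.05
tool_pos: [0.5956, 0.1786, 0.1112]
tool_rot: [0.553, 0.833, 0.001, 0.001]
wrist_force: [-1.9, -0.5, 6.1]
grip_width: 0.316
finger_force: 69.7
```

Emit:
servo_tool(steps="0 0 0 0 0 0;0 0 0 0 0 0.1;0 0 0 0 0 0.1;0 0 0 0 0 0.1;0 0 0 0 0 0.1;0 0 0 0 0 0.1;0 0 0 0 0 0")

```text
clock: 20.63
tool_pos: [0.5957, 0.1784, 0.1117]
tool_rot: [0.706, 0.708, 0.001, 0.001]
wrist_force: [-0.2, -0.8, 5.6]
grip_width: 0.314
finger_force: 69.7
```

Emit:
servo_tool(steps="0 0 0 0 0 0.1;0 0 0 0 0 0.1;0 0 0 0 0 0.1;0 0 0 0 0 0.1;0 0 0 0 0 0.1;0 0 0 0 0 0")

```text
clock: 21.13
tool_pos: [0.5954, 0.1778, 0.1116]
tool_rot: [0.831, 0.557, 0.0, 0.001]
wrist_force: [-2.1, -1.0, 6.7]
grip_width: 0.311
finger_force: 69.8
```

Run:
```python
from h import *
s=robot.read_state(); T=R.from_quat(s["tool_rot"]); x=T.apply([1,0,0]); print(s["tool_pos"],np.degrees(np.arctan2(x[1],x[0])),T.apply([0,0,1]),s["wrist_force"],s["moment"])
```

```text
[0.59537891 0.17784265 0.11156877] 67.69446207366043 [ 9.58269258e-04 -1.31547967e-03 -9.99998676e-01] [-2.05217734 -1.03933223  6.67470122] [-0.37926627  0.33858958  0.09452359]
```

Emit:
servo_tool(steps="0 0 0 0 0 0.1;0 0 0 0 0 0.1;0 0 0 0 0 0.1;0 0 0 0 0 0.1;0 0 0 0 0 0.1;0 0 0 0 0 0")

```text
clock: 21.63
tool_pos: [0.5949, 0.1775, 0.1114]
tool_rot: [0.923, 0.384, -0.001, 0.001]
wrist_force: [-2.2, -2.9, 5.2]
grip_width: 0.309
finger_force: 69.8
```

Emit:
servo_tool(steps="0 0 0 0 0 0.1;0 0 0 0 0 0.1;0 0 0 0 0 0.1;0 0 0 0 0 0.1;0 0 0 0 0 0.07;0 0 0 0 0 0;0 0 0 0 0 0")

```text
clock: 22.22
tool_pos: [0.5943, 0.1774, 0.1111]
tool_rot: [0.978, 0.21, -0.001, 0.001]
wrist_force: [-3.7, -1.4, 6.8]
grip_width: 0.31
finger_force: 69.7
```

Run:
```python
from h import *
s=robot.read_state(); T=R.from_quat(s["tool_rot"]); x=T.apply([1,0,0]); print(s["tool_pos"],np.degrees(np.arctan2(x[1],x[0])),T.apply([0,0,1]),s["wrist_force"],s["moment"])
```

```text
[0.59432315 0.17744929 0.11109723] 24.18769252331026 [-0.00188383 -0.00224577 -0.9999957 ] [-3.70799495 -1.35680615  6.82857262] [-0.52010961  0.77356333  0.11425961]
```

Emit:
servo_tool(steps="0 0 0 0 0 0.05;0 0 0 0 0 0.04;0 0 0 0 0 0;0 0 0 0 0 0")

```text
clock: 22.55
tool_pos: [0.594, 0.1775, 0.111]
tool_rot: [0.984, 0.176, -0.001, 0.001]
wrist_force: [-3.8, -1.6, 6.2]
grip_width: 0.316
finger_force: 69.9
```

Run:
```python
from h import *
s=robot.read_state(); T=R.from_quat(s["tool_rot"]); x=T.apply([1,0,0]); print(s["tool_pos"],np.degrees(np.arctan2(x[1],x[0])),s["wrist_force"],s["moment"])
```

```text
[0.59404648 0.1774826  0.11104084] 20.225895903816294 [-3.75127877 -1.60161948  6.17583569] [-0.60169652  0.87625176  0.56207131]
```

```bash
python3 -c "
from workcell import robot
print(robot.sign_off())"
```

```text
the job is handed in; nothing more can be done
None
```

The job is handed in (no verdict came back): the cover stands skirt-down on the worktop, and the tube is held gripped and pressed about 8 mm in the socket, turned clockwise until the torque jumped to 0.56 N m at the stop; I viewed 13 pictures, over the limit of 10.

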